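Refit the feed chute of a hand-cranked dough sheeter and turn it over once

ROBOT

A 7-joint arm with a two-finger parallel gripper is mounted at the origin on the work surface. World frame = base frame: x ahead of the robot, y to its left, z up, the work surface at z = 0. Lengths are in mm, angles in degrees, forces in N, time in s.
With the tool pointing down it reaches from about 400 to 850 mm from the base axis. Payload 6.9 kg.
Tool frame: the origin (TCP) lies at the very end of the fingers, on their centre line; the grasp point (between the pads) lies 19 mm behind it; z points along the fingers, y is the line along which they close (so a half turn about z gives the same grasp; the last joint's range is limited). The gripper opens to 85 mm and grips with 20 to 120 N. Pads are 22 mm wide; open, the fingers measure 114 mm over their backs; the gripper's body (76 mm by 85 mm) begins 54 mm behind the grasp point. The pads swing forward as they close: fully open they stand 13 mm farther back than shut.
Start: joints at [81.159, 29.078, -13.613, 85.955, 7.202, 65.827, -8.869], TCP at [160.525, -604.021, 199.275] pointing down, gripper open.
Joint ranges: [-176.47, 176.47], [-13.61, 117.27], [-81.72, 77.17], [0.22, 143.17], [-87.28, 267.28], [10, 112.55], [-165.47, 165.47]. Speed limits (degrees/s): [136.94, 136.94, 180, 180, 180, 180, 180].

INTERFACE

Orientations are given as a 3x3 rotation matrix whose columns are the frame's x, y, z axes.
In Python, from cell import ctrl gives the robot as it stands. Calls block until the motion is done:
- ctrl.move_ptp(position, orientation): joint-space move of the TCP to a pose.
- ctrl.servo_line(position, orientation=None, vel=150, until_force=None): straight line of the TCP; orientation=None keeps the orientation; vel is the mean speed in mm/s. With until_force (N) it stops when the force on the tool has changed by that much, and returns True; else False.
- ctrl.move_joints(angles): joint-space move.
- ctrl.move_gripper(opening, grip_force=None): opening from 0.0 (shut) to 1.0 (fully open); grip_force is the grip in N (None keeps the last); returns when the fingers have stopped.
- ctrl.wait(seconds).
- ctrl.solve_ik(position, orientation): joint angles nearest the present ones, or None.
- ctrl.sense(): the state.
- ctrl.capture(name): name is "scene" or "side" or "wrist"; returns the picture (480x640x3 uint8, red, green, blue); there is no depth.
- ctrl.calibration(name): a dict with "fx", "fy", "cx", "cy" (pixels), "R" (3x3) and "t" (3): a world point X has camera coordinates R X + t; the wrist camera has in their place "T_tool_cam" (4x4, takes a point from camera to tool coordinates, whose origin is the TCP and whose axes are the flange's). Camera axes: x right, y down, z forward; pixel columns grow to the right and rows downward; lengths in mm; the calibration is good to about 2 mm. A picture is of the moment at which its call begins: read the wrist's pose just before it. calibration takes no time and is no camera call.
A pose or a line that the arm cannot do raises ctrl.MotionError and nothing moves.
- ctrl.job_done(): hands the job in; it is judged then, once.
The state is a dict: "clock": time; "joints": joint angles; "dq": joint speeds; "effort": joint torques, N m; "position": TCP position; "tool_rot": TCP orientation; "wrist_force": force on the tool from outside, world axes, zero at the start; "moment": the same for the moment, N m; "opening": opening from 0.0 (shut) to 1.0 (fully open); "gripper_force": force on a finger pad.
Only numpy, scipy, OpenCV 4.12 (cv2) and the standard library are available. Lean on these libraries where they do the work, as an engineer would, in place of code of your own. Each camera call takes 0.05 s, during which the arm holds its last target. There are 200 camera calls.

TASK

The dough sheeter has been cleaned and must be made ready for the next batch: pick up its steel feed chute and, without letting it fall, lower it over the two locating pins on top of the machine, the large hole over the thick pin, until it rests flush, and let go of it. Then check that the rollers run freely by giving the crank one full turn, clockwise as seen when facing the crank's handle, so that the handle comes back to where it stood at the start. Let go of the handle there, and leave the biscuits, mug and other things on the table where they are.

Things in the scene. Friction and masses are not known exactly. Their poses are not given: they have to be found in the camera images.
- sheeter: Dough sheeter fixed to the table: wooden base 190 (x) x 250 (y) mm, two upright steel end cheeks, 130 (x) x 16 (y) mm, at y = +-90 mm, rollers along y between them. The chute rests on the cheeks' flat tops, 150 mm above the table. Origin at table level midway between the cheeks; z up, y towards the end with the black dial, x away from the operator; crank at the -y end. Yaw varies +-0.25 rad.
- pin_thick (a point): Foot of the thick locating pin, on the top of the cheek at the dial end (sheeter frame 0, +90, 150 mm). The pin is 12 mm in diameter, stands 16 mm above the cheek top, its upper 6 mm tapered to a blunt nose.
- pin_thin (a point): Foot of the thin locating pin, on the top of the cheek at the crank end (sheeter frame 0, -90, 150 mm). 8 mm in diameter, 16 mm tall, upper 6 mm tapered.
- chute: Loose steel feed chute, 0.25-0.5 kg, flange down on the table. Flange 110 (x) x 216 (y) x 6 mm, holes near its ends. Two walls along y, 140 mm long, outer faces at x = +-26 mm (52 mm to grip across, at mid-length); tops 45 mm (-x) and 60 mm (+x) above the underside. Origin: centre of the underside, z up. Fitted, its axes match the sheeter's (high wall away from the operator); goes on one way only.
- hole_large (a point): Centre, at the underside of the flange, of the chute's large hole, 15 mm in diameter (chute frame 0, +90, 0 mm).
- hole_small (a point): Centre, at the underside of the flange, of the chute's small hole, 11 mm in diameter (chute frame 0, -90, 0 mm).
- crank (a joint): Angle of the sheeter's crank, rad: 0 with the handle straight up, growing clockwise as seen facing the handle (looking along the sheeter's +y): from the top the handle goes over to +x, then down. Starts anywhere within 2.4 of the top, turns endlessly, counts on past a full turn, and stays where left (friction about 0.3 N m).
- crank_grip (a point): Point on the axis of the crank's handle: a round dark wooden bar along the sheeter's y, 25 mm thick, 100 mm long, that spins freely on its spindle and runs on a circle of 80 mm radius. The point is 58 mm from the handle's inner end, 42 mm from its free end; the 8 mm thick flat crank arm is 64 mm from it, on the sheeter's side.
- crank_hub (a point): Point on the crank's axis of rotation, 118 mm above the table, level along y with the grip point (sheeter frame 0, -190, 118 mm). The axis is the sheeter's y.
- stars: Bystander: two star-shaped gingerbreads stacked, 66 mm across, 18 mm high, beyond the chute's -y end.
- tree: Bystander: gingerbread tree 70 x 62 x 9 mm beside the chute, at its -x side.
- cutter: Bystander: round steel biscuit cutter, 60 mm in diameter, 22 mm high, beside the chute, at its +x side.
- shaker: Bystander: aluminium sugar shaker, 60 mm in diameter, 134 mm tall, close behind the sheeter (+x side).
- mug: Bystander: black mug, 80 mm in diameter, 92 mm tall, close to the dial end of the sheeter.
- brush: Bystander: pastry brush lying beyond the crank.
- jar: Bystander: amber jar, 72 mm in diameter, 100 mm tall, beyond the chute's -y end.
- bottle: Bystander: slim green bottle, 56 mm in diameter, 150 mm tall, close in front of the sheeter (-x side).

How it is judged (in metres and radians):
On the way, in this order (a step that is already met when the one before it is completed fails the run):
1. the chute sits flush on the cheeks, a pin in each hole, and has been let go (z of chute in the frame of sheeter between 0.147 and 0.153 m and horizontal distance between hole_large and pin_thick below 0.004 m and horizontal distance between hole_small and pin_thin below 0.004 m and angle between chute's own z axis and vertical below 0.03 rad and contact force between the fingers and chute below 0.1 N and linear speed of chute below 0.02 m/s), for 0.2 s.
2. the crank has gone half a turn clockwise: its handle is opposite where it started (distance of crank_grip from where it was at the start of the episode above 0.145 m and value of joint crank above 0 rad).
At the end, for the whole second after the job is handed in: The chute rests flush on the cheek tops (within 3 mm, tilt under 0.03 rad), each hole within 4 mm of its own pin's centre, still and let go; the crank has made one full turn clockwise and stands still, its handle within 30 mm of where it was at the start (all of step 1 and value of joint crank between 3.45 and 9.1 rad and distance of crank_grip from where it was at the start of the episode below 0.03 m and velocity of joint crank between -0.05 and 0.05 rad/s); the robot touches nothing.
It fails at once if a bystander is knocked over or pushed more than 30 mm (distance of any of stars, tree, cutter, shaker, mug, brush, jar, bottle from where it was at the start of the episode above 0.03 m or angle between any of shaker, mug, jar, bottle's own z axis and vertical above 0.4 rad).
It fails at once if the chute is let fall or thrown (faster than 0.5 m/s with no finger on it) (linear speed of chute above 0.5 m/s and contact force between the fingers and chute below 0.05 N).
It also fails if it takes over 72 s, if anything falls off the work surface, if the arm or the gripper's body presses on something with over 40 N, if the wrist force passes 120 N, or if a joint passes its speed limit or range.

## Working session

There is one attempt and no reset: what is moved stays moved. The work goes in short steps, each a Python script; the robot and the scene stay as the last script left them, time stands still between calls to the robot, and variables do not carry over. Pictures are saved under pics/ and viewed, at most 10 in all, crops included, and the job is handed in when it is done.

```bash
ls; mkdir -p pics
python3 - <<'E'
from cell import ctrl
import cv2,numpy as np
for n in ("scene","side","wrist"):
    im=ctrl.capture(n); cv2.imwrite(f"pics/{n}0.png",im[:,:,::-1])
    print(n,ctrl.calibration(n))
s=ctrl.sense(); print(s)
E
```

```text
pics
scene {'fx': 451.20363018054593, 'fy': 451.20363018054593, 'cx': 311.07967501992937, 'cy': 239.47633466507864, 'R': array([[-0.58847132,  0.80851023,  0.00356539],
       [ 0.6744809 ,  0.4933407 , -0.54926357],
       [-0.44584417, -0.32082107, -0.83564156]]), 't': array([ 355.789413  , -282.05583965, 1508.03111866])}
side {'fx': 469.4235471626519, 'fy': 469.4235471626519, 'cx': 319.2073557981871, 'cy': 234.51664173059356, 'R': array([[ 0.99752184, -0.06991874, -0.00784477],
       [-0.05020169, -0.62919758, -0.77562246],
       [ 0.04929463,  0.77409417, -0.63114837]]), 't': array([-527.97416913,  111.46709603, 1195.55303631])}
wrist {'fx': 343.1943573624205, 'fy': 343.1943573624205, 'cx': 315.49947920533566, 'cy': 234.44026792590154, 'T_tool_cam': array([[-9.83378371e-06, -9.53748853e-01, -3.00604601e-01,
         7.79920731e+01],
       [ 9.99998793e-01, -4.76414853e-04,  1.47884080e-03,
         9.30192471e-01],
       [-1.55365521e-03, -3.00604224e-01,  9.53747706e-01,
        -1.74807657e+02],
       [ 0.00000000e+00,  0.00000000e+00,  0.00000000e+00,
         1.00000000e+00]])}
{'clock': 0.15, 'joints': array([ 81.15949474,  29.11523565, -13.60887951,  85.99470659,
         7.20126338,  65.82744979,  -8.86991799]), 'dq': array([-0.04106343, -0.1121044 , -0.06020256, -0.15403212,  0.01605257,
        0.03490248,  0.13053251]), 'effort': array([-2.04019561e-03, -6.21010065e+01, -2.18929477e+00, -2.49834287e+01,
        1.26397773e-02,  9.24144813e-03, -1.02892125e-05]), 'position': array([ 160.37173751, -603.63718569,  198.62553204]), 'tool_rot': array([[ 9.66450106e-01,  2.56854152e-01, -3.71598599e-04],
       [ 2.56854420e-01, -9.66449196e-01,  1.32586970e-03],
       [-1.85760296e-05, -1.37683365e-03, -9.99999052e-01]]), 'wrist_force': array([ 0.90559858, -1.23410805,  0.59724968]), 'moment': array([-0.00914022,  0.00790875, -0.01548195]), 'gripper_force': 0.0, 'opening': 0.9992021239414098}
```

View pics/scene0.png

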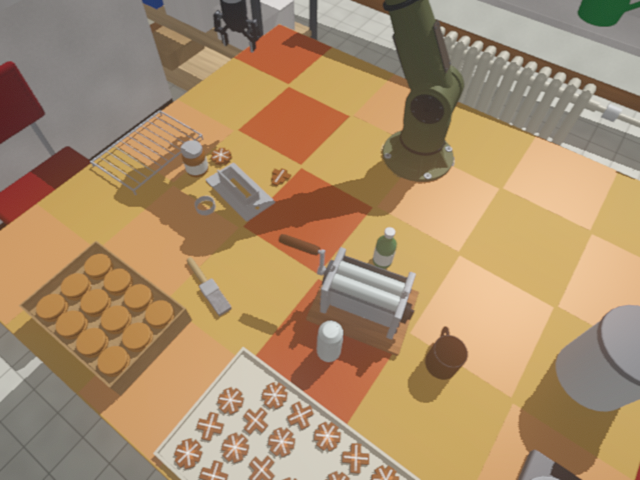

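View pics/side0.png

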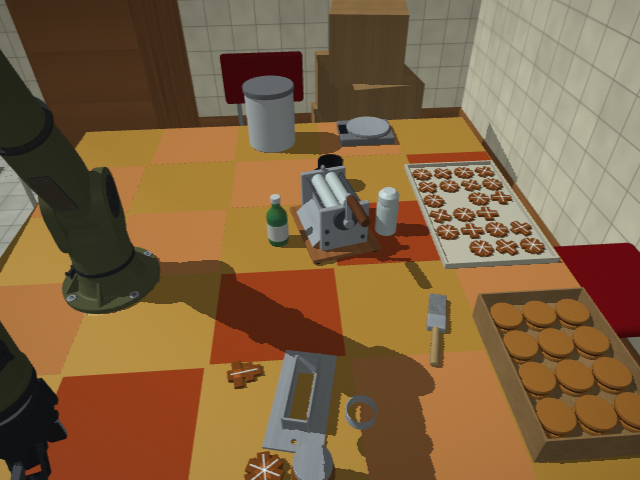

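View pics/wrist0.png

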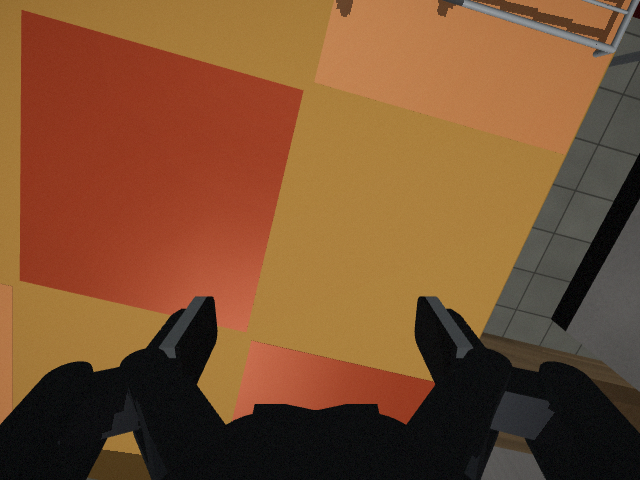

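```bash
cat > h.py <<'E'
from cell import ctrl
import cv2, numpy as np
def cam(name, s=None):
    c=ctrl.calibration(name); K=np.array([[c['fx'],0,c['cx']],[0,c['fy'],c['cy']],[0,0,1]])
    if name!='wrist': R,t=np.array(c['R']),np.array(c['t']); return K,R,t
    T=np.eye(4); T[:3,:3]=s['tool_rot']; T[:3,3]=s['position']
    M=np.linalg.inv(T@c['T_tool_cam']); return K,M[:3,:3],M[:3,3]
def ray(C,uv,z):
    K,R,t=C; o=-R.T@t; d=R.T@np.linalg.inv(K)@np.array([*uv,1.]); return o+d*(z-o[2])/d[2]
def proj(C,X):
    K,R,t=C; p=K@(R@np.asarray(X,float)+t); return p[:2]/p[2]
def down(yaw):  # tool x along world yaw, tool pointing down
    c,s=np.cos(yaw),np.sin(yaw); return np.array([[c,s,0],[s,-c,0],[0,0,-1.]])
def snap(fn):
    s=ctrl.sense(); im=ctrl.capture('wrist'); cv2.imwrite(fn,im[:,:,::-1]); np.savez(fn[:-4],p=s['position'],r=s['tool_rot']); return s,im
def load(fn):
    d=np.load(fn[:-4]+'.npz'); return cam('wrist',dict(position=d['p'],tool_rot=d['r']))
E
python3 - <<'E'
from h import *
S,D=cam('scene'),cam('side')
def p(n,a,za,b,zb): print(n,a and ray(S,a,za).round(),b and ray(D,b,zb).round())
p('chute',(240,190),6,(303,400),6)
p('jar base',(198,172),0,None,0); p('stars',(221,156),15,(266,468),15)
p('cutter',(206,206),10,(361,412),10); p('tree',(280,176),5,(245,374),5)
p('shaker top',(331,325),130,(389,192),130); p('bottle top',(390,233),150,(276,198),150)
p('mug',(447,343),92,(330,160),92)
p('cheek near',(325,262),150,(335,206),150); p('cheek far',(405,283),150,(328,170),150)
p('handle free end',(283,240),170,(364,218),170); p('handle inner',(320,251),170,(352,190),170)
p('base corner near',(378,0) and None,0,(315,260),0); p('c2',None,0,(379,246),0);p('c3',(403,350),0,None,0)
for yaw in (90,-90):
  for P in ((290,-480,350),(640,-80,400),(290,-480,30),(640,-80,200)):
    print(yaw,P,(lambda j:None if j is None else np.round(j))(ctrl.solve_ik(np.array(P,float),down(np.radians(yaw)))))
E
```

```text
chute [ 468. -375.    6.] [ 471. -383.    6.]
jar base [ 488. -539.    0.] None
stars [ 400. -515.   15.] [ 402. -513.   15.]
cutter [ 579. -415.   10.] [ 580. -419.   10.]
tree [ 347. -311.    5.] [ 354. -314.    5.]
shaker top [715. 137. 130.] [728. 140. 130.]
bottle top [428. 120. 150.] [427. 107. 150.]
mug [579. 373.  92.] [591. 386.  92.]
cheek near [596.  35. 150.] [574.  60. 150.]
cheek far [531. 223. 150.] [571. 233. 150.]
handle free end [616. -78. 170.] [635. -21. 170.]
handle inner [588.  14. 170.] [621.  98. 170.]
base corner near None [520.  28.  -0.]
c2 None [698.  71.  -0.]
c3 [616. 295.   0.] None
90 (290, -480, 350) [ 79.  21. -36.  79.  12.  84.  44.]
90 (640, -80, 400) [ 30.  33. -55.  57.  27. 101. -15.]
90 (290, -480, 30) [ 74.  36. -28. 108.  24.  42.  33.]
90 (640, -80, 200) [ 33.  37. -52.  82.  30.  74. -21.]
-90 (290, -480, 350) [  50.   19.    9.   79.   -3.   82. -121.]
-90 (640, -80, 400) [ -22.   38.   66.   58.  -35.  102. -149.]
-90 (290, -480, 30) [  49.   35.   12.  108.  -11.   38. -113.]
-90 (640, -80, 200) [ -27.   45.   66.   83.  -41.   79. -139.]
```

Run:
```python
from h import *
f=lambda j:None if j is None else np.round(j)
for yaw in (90,-90):
  for P in ((470,-380,250),(470,-380,12),(585,145,400),(585,145,160),(600,-45,180),(600,-45,19),(680,-45,99),(520,-45,99)):
    print(yaw,P,f(ctrl.solve_ik(np.array(P,float),down(np.radians(yaw)))))
t=ctrl.sense()['clock']
ctrl.move_ptp(np.array([470,-330,260.]),down(np.radians(90))); print(ctrl.sense()['clock']-t)
s,im=snap('pics/w1.png')
ctrl.move_ptp(np.array([570,215,400.]),down(np.radians(90))); print(ctrl.sense()['clock']-t)
snap('pics/w2.png')
```

```text
90 (470, -380, 250) [ 59.  28. -36.  84.  17.  73.  21.]
90 (470, -380, 12) [ 53.  40. -27. 102.  25.  44.  14.]
90 (585, 145, 400) [ 17.  33. -70.  65.  31. 101. -43.]
90 (585, 145, 160) [ 19.  40. -63.  92.  37.  71. -51.]
90 (600, -45, 180) [ 31.  34. -50.  91.  28.  68. -24.]
90 (600, -45, 19) [ 24.  42. -37. 102.  33.  48. -29.]
90 (680, -45, 99) [ 25.  44. -44.  84.  32.  65. -25.]
90 (520, -45, 99) [ 31.  31. -43. 109.  27.  51. -26.]
-90 (470, -380, 250) [  32.   25.    8.   85.   -3.   71. -140.]
-90 (470, -380, 12) [  30.   39.   11.  102.  -11.   40. -133.]
-90 (585, 145, 400) [ 17.  33. -70.  65.  31. 101. 137.]
-90 (585, 145, 160) [ 21.  43. -70.  92.  42.  75. 124.]
-90 (600, -45, 180) [ -33.   42.   66.   92.  -40.   73. -140.]
-90 (600, -45, 19) [ -32.   56.   66.  102.  -58.   63. -125.]
-90 (680, -45, 99) [ -28.   54.   66.   85.  -50.   74. -137.]
-90 (520, -45, 99) [ -36.   42.   66.  110.  -45.   59. -130.]
1.5417
3.65
```

View pics/w1.png

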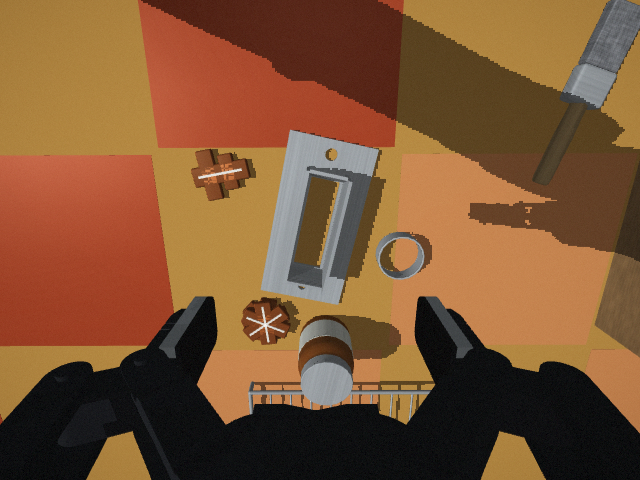

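View pics/w2.png

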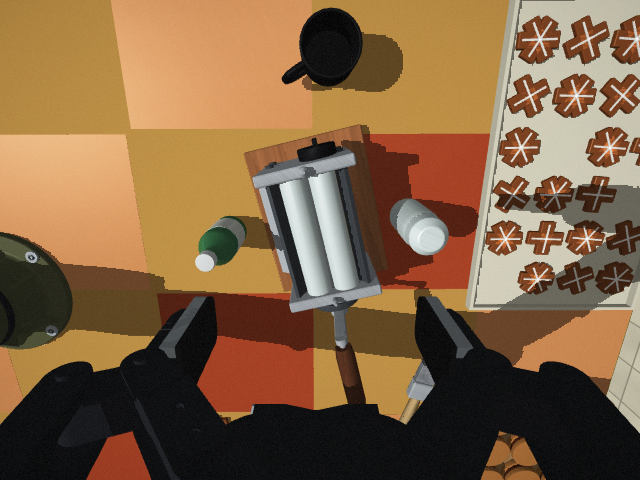

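```bash
cat >> h.py <<'E'
def frame(L,S):  # origin & yaw from large/small points
    L,S=np.array(L)[:2],np.array(S)[:2]; d=L-S; return (L+S)/2, np.arctan2(-d[0],d[1]), np.linalg.norm(d)
def rel(o,psi,x,y,z):
    c,s=np.cos(psi),np.sin(psi); return np.array([o[0]+c*x-s*y,o[1]+s*x+c*y,z])
E
python3 - <<'E'
from h import *
C1,C2=load('pics/w1.png'),load('pics/w2.png')
oc,pc,dc=frame(ray(C1,(332,154),6),ray(C1,(302,287),6))
os_,ps,ds=frame(ray(C2,(303,172),160),ray(C2,(336,302),160))
print(oc,pc,dc,os_,ps,ds)
tiles=[]
for n,o,p,z in (('s',os_,ps,150),('c',oc,pc,0)):
    ctrl.move_ptp(rel(o,p,0,-50,z+200),down(p+np.pi/2)); ctrl.wait(0.3)
    s,im=snap(f'pics/a_{n}.png'); C=cam('wrist',s)
    for y in (90,-90):
        u=proj(C,rel(o,p,0,y,z+(6 if n=='c' else 13))).round().astype(int); print(n,y,u, s['clock'])
        tiles.append(cv2.resize(im[max(u[1]-35,0):u[1]+35,u[0]-35:u[0]+35],(390,290) if 0 else (300,300),interpolation=cv2.INTER_CUBIC))
cv2.imwrite('pics/m1.png',np.vstack([np.hstack(tiles[:2]),np.hstack(tiles[2:])])[:,:,::-1])
E
```

```text
[ 470.5945643  -377.96779305] -0.21699965839727314 182.88476143824263 [578.32933374 149.76639278] 0.23812219646515942 179.42870896295307
s 90 [314  57] 4.7167
s -90 [314 237] 4.7167
c 90 [314  58] 7.1
c -90 [314 235] 7.1
```

View pics/m1.png

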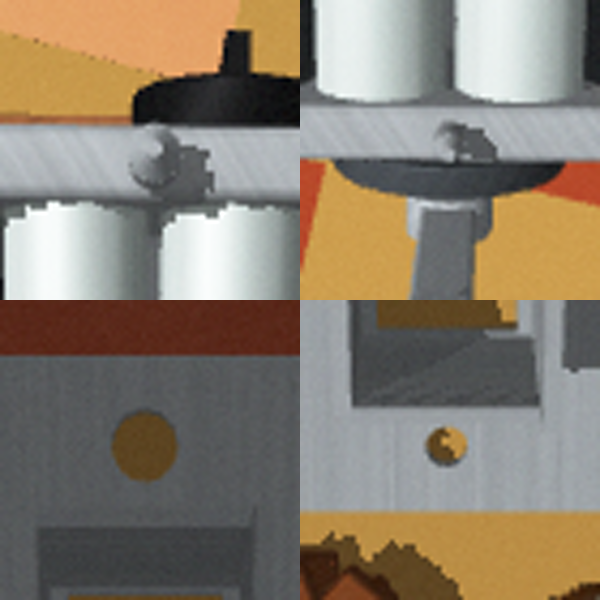

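Run:
```python
from h import *
C=load('pics/a_c.png'); S=load('pics/a_s.png')
im=cv2.imread('pics/a_c.png'); hsv=cv2.cvtColor(im,cv2.COLOR_BGR2HSV)
m=((hsv[...,1]>110)&(hsv[...,0]<30)).astype(np.uint8)
P=[]
for u,v in ((313,57),(313,235)):
    n,l,st,c=cv2.connectedComponentsWithStats(m[v-14:v+14,u-14:u+14])
    k=1+np.argmax([-np.linalg.norm(c[i]-14) for i in range(1,n)]); uv=c[k]+[u-14,v-14]; print(uv,st[k]); P.append(ray(C,uv,3 if v<100 else 3))
oc,pc,dc=frame(*P); print('chute',oc,pc,dc)
t=lambda x,y,u,v:(u-35+(x+.5)/(300/70)-.5, v-35+(y+.5)/(300/70)-.5)
a=t(155,125,314,57); b=t(147,160,314,237)
A=ray(S,a,150);B=ray(S,b,150); A_=ray(S,t(153,190,314,57),150); A2=ray(S,t(155,135,314,57),165); B2=ray(S,t(147,140,314,237),165)
o,p,d=frame(A,B); print('edges(196)',o,p,d)
p0=0.238
n=np.array([-np.sin(p0),np.cos(p0)])
for nm,X in (('A',A),('B',B),('thick base near',A_),('nose',A2),('nose thin',B2)): print(nm, X.round(1), 'y', ((X[:2]-o)@n).round(1),'x',((X[:2]-o)@[n[1],-n[0]]).round(1))
```

```text
[312.23333333  56.98333333] [  6   7  15  15 180]
[312.94230769 233.05769231] [10  9  9  7 52]
chute [ 469.77383023 -376.84360257] -0.214584220511873 180.19619077931702
edges(196) [578.19828469 150.52486654] 0.22822532064072076 194.44462218116453
A [556.2 245.2 150. ] y 97.2 x 1.0
B [600.2  55.8 150. ] y -97.2 x -1.0
thick base near [559. 232. 150.] y 83.7 x 0.5
nose [557.3 240.6 165. ] y 92.4 x 1.0
nose thin [597.8  65.9 165. ] y -86.8 x -0.9
```

Run:
```python
from h import *
oc,pc=np.array([469.8,-376.7]),-0.2146
os_,ps=np.array([578.2,150.5]),0.232
R=down(pc+np.pi/2)
ctrl.move_ptp(rel(oc,pc,0,0,70),R)
ctrl.servo_line(rel(oc,pc,0,0,12),vel=80)
ctrl.move_gripper(0.0,70); s=ctrl.sense(); print('grip',s['opening'],s['gripper_force'],s['clock'],s['position'])
ctrl.servo_line(rel(oc,pc,0,0,262),vel=200); s=ctrl.sense(); print(s['opening'],s['gripper_force'],s['wrist_force'],s['clock'])
ctrl.move_ptp(rel(os_,ps,0,0,262),down(ps+np.pi/2))
ctrl.servo_line(rel(os_,ps,0,0,150+16+10+12),vel=100); ctrl.wait(0.4)
s,im=snap('pics/h1.png'); print(s['clock'],s['position'],s['gripper_force'],s['wrist_force'])
a=cv2.imread('pics/a_s.png')
z=lambda i,u,v,r,n: cv2.resize(i[v-r:v+r,u-r:u+r],(n,n),interpolation=cv2.INTER_NEAREST)
big=cv2.resize(im[:,:,::-1][20:320,165:465],(600,600),interpolation=cv2.INTER_LINEAR)
cv2.imwrite('pics/m2.png',np.hstack([big,np.vstack([z(a,314,57,15,200),z(a,314,237,15,200),np.zeros((200,200,3),np.uint8)])]))
```

```text
grip 0.024529214560388455 70.10048389434814 9.3667 [ 470.39437958 -376.77167065   12.58127589]
0.02540322259085266 68.94443035125732 [-0.22715484 -0.50750937 -2.57327962] 10.7667
14.0 [578.25286784 150.52827727 188.19684494] 68.96191477775574 [ 0.45973356  0.09830154 -2.53539716]
```

View pics/m2.png

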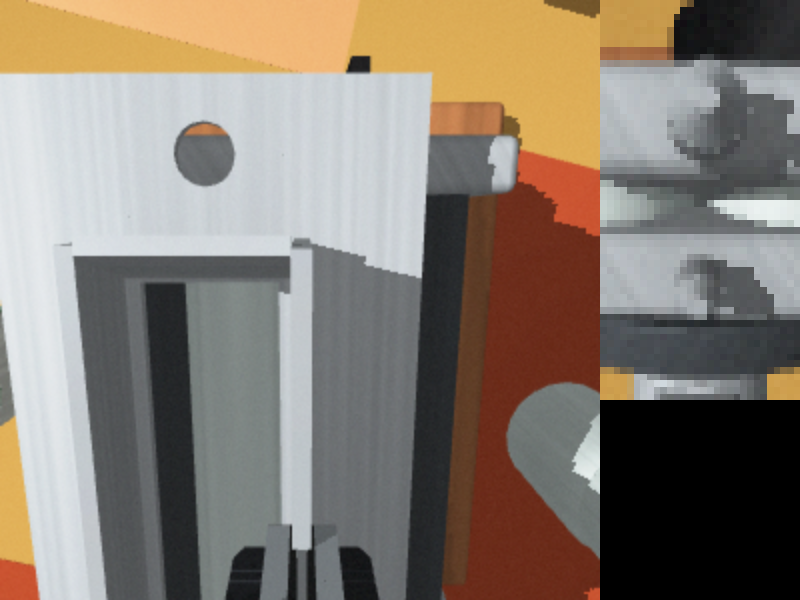

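Run:
```python
from h import *
a=cv2.imread('pics/h1.png'); s=ctrl.capture('side')[:,:,::-1]; c=ctrl.capture('scene')[:,:,::-1]
z=lambda i,u,v,w,h,W,H: cv2.resize(i[v:v+h,u:u+w],(W,H),interpolation=cv2.INTER_LINEAR)
cv2.imwrite('pics/m3.png',np.vstack([np.hstack([z(s,240,100,200,150,400,300),z(c,280,180,200,150,400,300)]),z(a,60,180,520,195,800,300)]))
```

```text
(no output)
```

View pics/m3.png

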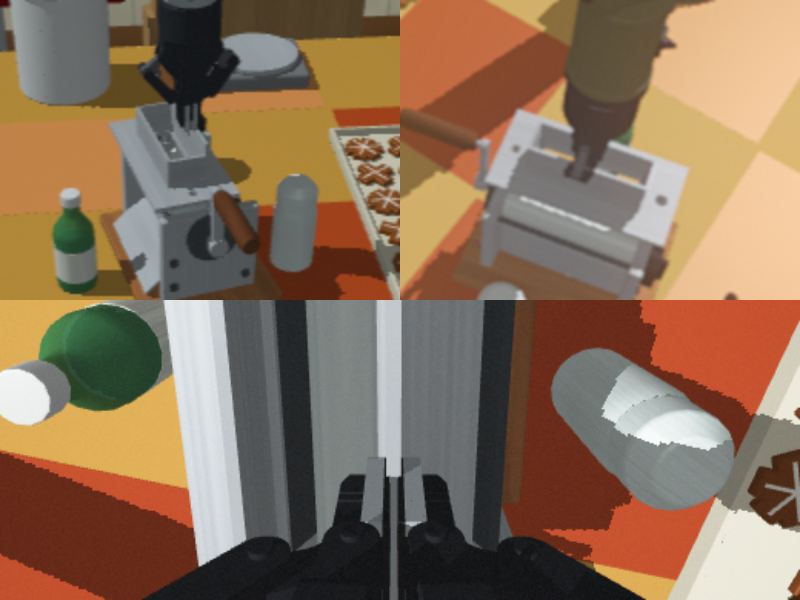

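Run:
```python
from h import *
im=cv2.imread('pics/h1.png'); g=cv2.GaussianBlur(cv2.cvtColor(im,cv2.COLOR_BGR2GRAY),(3,3),0).astype(float)
hsv=cv2.cvtColor(im,cv2.COLOR_BGR2HSV)
c=ctrl.calibration('wrist'); K=np.array([[c['fx'],0,c['cx']],[0,c['fy'],c['cy']],[0,0,1]]); T=np.array(c['T_tool_cam'])
M=np.linalg.inv(T); CT=(K,M[:3,:3],M[:3,3]); zt=12.6-6   # flange top, tool z
m=((hsv[...,1]>0)).astype(np.uint8)
patch=g[78:118,248:288]; dark=(patch<150).astype(np.uint8)
n,l,st,ce=cv2.connectedComponentsWithStats(dark); k=l[20,18]; 
hole_mask=(l==k); 
cnt,_=cv2.findContours(hole_mask.astype(np.uint8),0,1); (x0,y0),ax,an=cv2.fitEllipse(max(cnt,key=len)); print('hole',x0+248,y0+78,ax,st[k])
H=ray(CT,(x0+248,y0+78),zt); print('hole tool',H)
res={}
for nm,lo,hi,sg in (('R',362,392,-1),('L',140,230,1)):
    pts=[]
    for v in range(70,330,3):
        d=np.gradient(g[v,lo:hi])*sg; u=lo+np.argmax(d)
        pts.append((u,v))
    P=np.array([ray(CT,p,zt)[:2] for p in pts])
    # robust line y = a x + b in tool frame (x along chute)
    keep=np.ones(len(P),bool)
    for _ in range(6):
        a,b=np.polyfit(P[keep,0],P[keep,1],1); r=np.abs(P[:,1]-a*P[:,0]-b); keep=r<max(1.0,1.5*np.median(r[keep]))
    print(nm,a,b,keep.sum(),len(P),pts[::12])
# far edge
pts=[(u,45+np.argmax(np.gradient(g[45:70,u]))) for u in range(180,330,5)]
P=np.array([ray(CT,p,zt)[:2] for p in pts]); print('far',np.polyfit(P[:,1],P[:,0],1),pts[::8], np.median(P[:,0]))
```

```text
hole 266.58405113220215 96.38170623779297 (29.058568954467773, 31.59952163696289) [  4   3  30  32 764]
hole tool [ 89.72814252 -22.91794191   6.6       ]
R -0.0007215980479955784 32.28682278548357 87 87 [(np.int64(380), 70), (np.int64(378), 106), (np.int64(376), 142), (np.int64(375), 178), (np.int64(373), 214), (np.int64(371), 250), (np.int64(369), 286), (np.int64(367), 322)]
L 0.0007131252778961836 -77.81392539584488 79 87 [(np.int64(152), 70), (np.int64(156), 106), (np.int64(201), 142), (np.int64(166), 178), (np.int64(170), 214), (np.int64(175), 250), (np.int64(180), 286), (np.int64(185), 322)]
far [-9.72678287e-04  1.07570108e+02] [(180, np.int64(56)), (220, np.int64(56)), (260, np.int64(56)), (300, np.int64(56))] 107.61240079452085
```

Run:
```python
from h import *
os_,ps=np.array([578.3,150.5]),0.2325
ctrl.servo_line(rel(os_,ps,22.8,0.35,181.6),down(ps+np.pi/2),vel=60); ctrl.wait(0.4)
s,im=snap('pics/h2.png'); C=cam('wrist',s); print(s['clock'],s['position'],s['wrist_force'])
for z in (156,166): print('pin',z,proj(C,rel(os_,ps,0,90,z)))
crop=cv2.resize(im[:,:,::-1][70:125,240:295],(600,600),interpolation=cv2.INTER_CUBIC)
cv2.imwrite('pics/m4.png',crop)
```

```text
15.1 [600.3883412  156.02649119 181.73909706] [ 0.15917693 -0.62695093 -3.44370833]
pin 156 [271.60824996  99.25644621]
pin 166 [269.25928212  97.84358979]
```

View pics/m4.png

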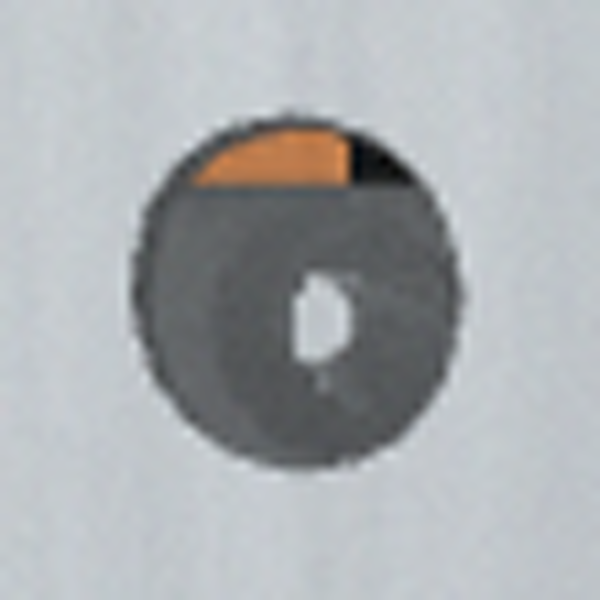

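Run:
```python
from h import *
os_,ps=np.array([578.3,150.5]),0.2325
P=lambda z:rel(os_,ps,22.8,0.35,z)
r=ctrl.servo_line(P(165),vel=20,until_force=10); s=ctrl.sense(); print(r,s['clock'],s['position'],s['wrist_force'],s['moment'])
if not r:
    r=ctrl.servo_line(P(159),vel=12,until_force=10); s=ctrl.sense(); print(r,s['clock'],s['position'],s['wrist_force'],s['moment'])
```

```text
False 16.1333 [600.45000295 156.16895486 165.13490923] [ 0.32457214  0.34129076 -2.00165627] [ 0.02714856 -0.14382453 -0.03711709]
True 16.4583 [600.8201985  156.59291166 163.52754012] [-0.29226709  0.34057464  5.12593912] [-0.24528492 -0.00926004 -0.02633404]
```

Run:
```python
from h import *
os_,ps=np.array([578.3,150.5]),0.2325
ctrl.move_gripper(0.25); ctrl.wait(0.2)
s=ctrl.sense(); print(s['clock'],s['opening'],s['position'],s['wrist_force'])
ctrl.servo_line(rel(os_,ps,22.8,0.35,260),vel=150)
ctrl.move_ptp(rel(os_,ps,0,-50,350),down(ps+np.pi/2)); ctrl.wait(0.3)
s,im=snap('pics/a_f.png'); C=cam('wrist',s); print(s['clock'])
sc=ctrl.capture('scene')[:,:,::-1]; cv2.imwrite('pics/sc_f.png',sc); sd=ctrl.capture('side')[:,:,::-1]; cv2.imwrite('pics/sd_f.png',sd)
for y in (90,-90): print(proj(C,rel(os_,ps,0,y,156)))
z=lambda i,u,v,w,h,W,H: cv2.resize(i[v:v+h,u:u+w],(W,H),interpolation=cv2.INTER_CUBIC)
b=im[:,:,::-1]
cv2.imwrite('pics/m5.png',np.vstack([np.hstack([z(b,274,17,80,80,260,300),z(b,274,197,80,80,260,300),z(b,220,20,200,250,280,300)]),
 np.hstack([z(sc,260,200,120,90,400,300),z(sd,300,160,100,75,400,300)])]))
```

```text
16.9833 0.2507111137383792 [600.2852193  155.99298525 162.1841424 ] [ 0.04624604 -1.10337846  0.72558744]
18.5833
[314.9434125   56.50227723]
[314.85766497 234.24019137]
```

View pics/m5.png

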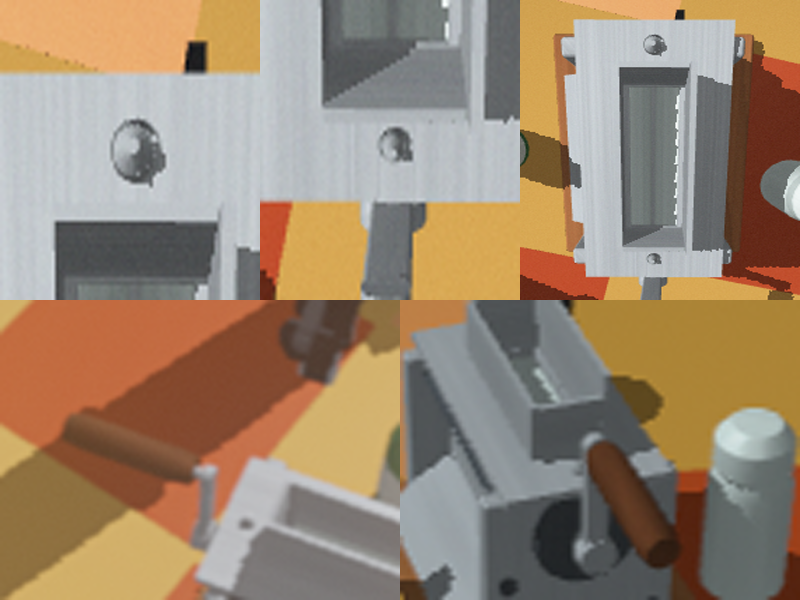

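Run:
```python
from h import *
os_,ps=np.array([578.3,150.5]),0.2325
def rp(C,uv,y):
    K,R,t=C; o=-R.T@t; d=R.T@np.linalg.inv(K)@np.array([*uv,1.]); c,s=np.cos(ps),np.sin(ps)
    A=np.array([[c,s,0],[-s,c,0],[0,0,1]]); o=A@(o-[*os_,0]); d=A@d; X=o+d*(y-o[1])/d[1]; return X, np.degrees(np.arctan2(X[0],X[2]-118)), np.hypot(X[0],X[2]-118)
D,S,W=cam('side'),cam('scene'),load('pics/w2.png')
for n,C,uv,y in (('side free',D,(366.3,222.5),-232),('side inner',D,(350,197.5),-132),('side hub',D,(349.3,223.3),-126),('scene free',S,(282.5,237.5),-232),('scene inner',S,(320,250.4),-132),
  ('wrist inner',W,(345,348),-132)): print(n,rp(C,uv,y))
# handle brown mask in side & scene: axis-end centroids
for n,f,roi in (('side','pics/sd_f.png',(340,185,45,50)),('scene','pics/sc_f.png',(272,225,60,40))):
    im=cv2.imread(f); x,y,w,h=roi; hs=cv2.cvtColor(im[y:y+h,x:x+w],cv2.COLOR_BGR2HSV)
    b=im[y:y+h,x:x+w].astype(int); m=((hs[...,1]>100)&(hs[...,2]<150)&(hs[...,0]<14)).astype(np.uint8)
    n_,l,st,c=cv2.connectedComponentsWithStats(m); k=1+np.argmax(st[1:,4]); print(n,st[k]+[x,y,0,0,0],c[k]+[x,y])
    p=np.argwhere(l==k)[:,::-1].astype(np.float32); print(cv2.boxPoints(cv2.minAreaRect(p))+[x,y])
    print(rp(D if n=='side' else S,c[k]+[x,y],-182))
```

```text
side free (array([  -1.37151956, -232.        ,  198.63151826]), np.float64(-0.9744911953880532), np.float64(80.64318199531581))
side inner (array([  -3.0950503 , -132.        ,  200.59149525]), np.float64(-2.146109334197199), np.float64(82.64946716818953))
side hub (array([   0.21105717, -126.        ,  117.85475185]), np.float64(124.53549245801662), np.float64(0.25620725208876083))
scene free (array([ -15.71402844, -232.        ,  181.46424174]), np.float64(-13.90698954956605), np.float64(65.38073622093586))
scene inner (array([ -13.67246843, -132.        ,  186.9932139 ]), np.float64(-11.209145057822477), np.float64(70.33491279147142))
wrist inner (array([-1.17637955e-01, -1.32000000e+02,  2.05090749e+02]), np.float64(-0.07739230924488422), np.float64(87.09082887647575))
side [347 196  32  39 518] [363.05791506 214.48069498]
[[346.62279844 196.15336609]
 [375.43834686 194.29430008]
 [378.         234.        ]
 [349.18445206 235.85906601]]
(array([  11.46857769, -182.        ,  182.43012035]), np.float64(10.092953850096434), np.float64(65.4428657886772))
scene [ 273  225   59   38 1401] [304.11491792 240.8993576 ]
[[270.40000439 239.79999542]
 [324.79999924 212.59999847]
 [340.20000458 243.40000153]
 [285.80000687 270.59999847]]
(array([ -33.39716475, -182.        ,  171.00480104]), np.float64(-32.21413131133274), np.float64(62.64885910050171))
```

```bash
cat > crank.py <<'E'
from h import *
os_,ps=np.array([578.3,150.5]),0.2325; R=down(ps-np.pi/2); DZ=-17
def G(th,dz=0): return rel(os_,ps,80*np.sin(th),-190,118+80*np.cos(th)+DZ+dz)
def rep(n,s): print(n,round(s['clock'],2),s['position'].round(1),'open',round(s['opening'],3),'gf',round(s['gripper_force'],1),'F',s['wrist_force'].round(1),s['joints'].round())
E
python3 - <<'E'
from crank import *
th=np.radians(-1.5)
print(cam and ctrl.solve_ik(G(th,130),R))
ctrl.move_gripper(1.0)
ctrl.move_ptp(G(th,130),R); rep('above',ctrl.sense())
for a in (0,90,180,270):
    print(a,np.round(ctrl.solve_ik(G(np.radians(a)),R)))
ctrl.servo_line(G(th),vel=120,until_force=8); rep('down',ctrl.sense())
ctrl.move_gripper(0.0,40); rep('grip',ctrl.sense())
E
```

```text
[ -22.77276925   29.82507385   43.18451368   75.23668245  -20.07555241
   82.55348222 -147.58586828]
above 21.21 [619.9 -34.3 310.4] open 0.995 gf 0.0 F [-0.8 -0.4  0.6] [ -23.   30.   43.   75.  -20.   83. -148.]
0 [ -22.   34.   41.   88.  -24.   66. -144.]
90 [ -20.   45.   37.   81.  -28.   64. -144.]
180 [ -18.   43.   33.   99.  -31.   47. -138.]
270 [ -22.   33.   39.  106.  -26.   50. -137.]
down 22.44 [620.5 -35.1 181.7] open 1.0 gf 0.0 F [ 1.3 -0.4 -0.2] [ -22.   34.   41.   89.  -24.   66. -144.]
grip 23.21 [620.1 -34.9 181. ] open 0.004 gf 0.0 F [ 0.3 -0.1 -0.1] [ -22.   34.   41.   89.  -24.   66. -144.]
```

Run:
```python
from crank import *
D,S,W=cam('side'),cam('scene'),load('pics/w2.png')
def tri(*obs):
    A=[];b=[]
    for (K,R_,t),uv in obs:
        o=-R_.T@t; d=R_.T@np.linalg.inv(K)@np.array([*uv,1.]); d/=np.linalg.norm(d); P=np.eye(3)-np.outer(d,d); A.append(P); b.append(P@o)
    X=np.linalg.lstsq(np.vstack(A),np.hstack(b),rcond=None)[0]
    c,s=np.cos(ps),np.sin(ps); r=[np.linalg.norm(a@X-q) for a,q in zip(A,b)]
    v=X[:2]-os_; return X.round(1),np.round([c*v[0]+s*v[1],-s*v[0]+c*v[1],X[2]],1),np.round(r,1)
print('free',tri((D,(366.3,222.5)),(S,(282.5,237.5))))
print('inner',tri((D,(350,197.5)),(S,(320,250.4)),(W,(345,348))))
th=np.radians(-1.5)
for y in (-232,-132): 
    X=rel(os_,ps,80*np.sin(th),y,118+80*np.cos(th)); print(y,'side',proj(D,X),'scene',proj(S,X),'w2',proj(W,X))
# pixel differences before/after grip attempt
for n,f,C in (('scene','pics/sc_f.png',S),('side','pics/sd_f.png',D)):
    im=ctrl.capture(n)[:,:,::-1]; cv2.imwrite(f'pics/{n}_g.png',im)
im=cv2.imread('pics/side0.png'); 
def show(im,x,y,w,h,st=1):
    hs=cv2.cvtColor(im,cv2.COLOR_BGR2HSV)
    for v in range(y,y+h,st): print(v,''.join('B' if (hs[v,u,1]>110 and im[v,u,2]<150 and hs[v,u,0]<14) else ('g' if hs[v,u,1]<60 and im[v,u,2]>60 else ('k' if im[v,u,2]<=60 else '.')) for u in range(x,x+w)))
print('side0'); show(im,335,180,50,60,2)
print('side now'); show(cv2.imread('pics/side_g.png'),335,180,60,70,2)
```

```text
free (array([627.9, -72.3, 197.9]), array([  -3.1, -228.3,  197.9]), array([3.3, 3.3]))
inner (array([605.1,  23. , 201. ]), array([  -3.3, -130.2,  201. ]), array([1.5, 2.4, 1.4]))
-232 side [365.98047555 222.79596536] scene [279.79354577 238.05217887] w2 [360.04331601 408.11148622]
-132 side [350.35827811 198.33425706] scene [318.24782976 251.77633746] w2 [344.87198925 347.25843055]
side0
180 gggggggggggk......................................
182 gggggggkggggkk....................................
184 ggggggggkggggkk...................................
186 gggggggggkgggggk..................................
188 ggggggggggggggggkk..............................gg
190 ggggggggggggkggggkk..........................ggggg
192 gggggggggggggkgggggg........................gggggg
194 ggggggggggggggggggggk......................ggggggg
196 ggggggggggggg.BBBBBkgk......................gggggg
198 ggggggggggggBBBBBBBBBkgg...................ggggggg
200 ggggggggggggBBBBBBBBBBkgk.....ggg..........ggggggg
202 ggggggggggggBBBBBBBBBBB.gggggggggg.........ggggggg
204 gggggggggggggBBBBBBBBBBB.gggggggggB.......
[... 2527 characters left out ...]
kkggggggggggggggggggggg.BBBBBBgggggggggggggggggggg
230 ggggggggggggggggggggggggggggggggg..BBBBBgggggggggggggggggggg
232 gggggggggggggggggggggggggggggggggB..BBBBBBgggggggggggggggggg
234 gggggggggggggggggggggggggggkkggggB...BBBBBBB.gggggggggggg.BB
236 ggggggggggggggggggggggggggkkkkgg..BBB.BBBBBBBBBBBBBBBBBBBBBB
238 gggggggggggggggggggggggggggkgggg...BB.B.BBBBBBBBBBBBBBBBBBBB
240 gggggggggggggggggggggggggggggggg........BBBBBBBBBBBBBBBBBBBB
242 ggggggggggggggggggggggggggg..BBBBB.B.B.B..BBBBBBBBBBBBBBBBBB
244 gggggggggggggggggg.B.BBBB..B.B.BB..BBBB...BBBBBBBBBBBBBBBBBB
246 gggggggg..BB.BB..B..BBB....BB...BB...BB..B...BBBBBBBBBBBBBBB
248 ....BBB..B..B..BB.B.....BB..BB.B.....B...B.B.BBBBBBBBBBBBBBB
```

Run:
```python
from crank import *
D,S=cam('side'),cam('scene'); s=ctrl.sense(); p=s['position']
for dz in (0,10,20,30,40): print(dz,'side',proj(D,p+[0,0,dz]).round(1),'scene',proj(S,p+[0,0,dz]).round(1))
C=cam('wrist',s); print('tcp in wrist',proj(C,p), 'handle free', proj(C,rel(os_,ps,0,-232,198)),proj(C,rel(os_,ps,0,-212,198)))
im=ctrl.capture('wrist')[:,:,::-1]; hs=cv2.cvtColor(im,cv2.COLOR_BGR2HSV)
for v in range(150,420,8): print(v,''.join('B' if (hs[v,u,1]>110 and im[v,u,2]<150 and hs[v,u,0]<14) else ('g' if hs[v,u,1]<60 and im[v,u,2]>60 else ('k' if im[v,u,2]<=60 else '.')) for u in range(200,440,3)))
```

```text
0 side [358.8 218. ] scene [295.9 247.6]
10 side [359.  214.6] scene [295.8 245.3]
20 side [359.2 211.1] scene [295.7 243.1]
30 side [359.4 207.5] scene [295.6 240.8]
40 side [359.6 203.9] scene [295.5 238.4]
tcp in wrist [317.55022987 274.04338018] handle free [313.4392043  206.72631893] [313.51415098 246.87760686]
150 ................................................................................
158 ................................................................................
166 ................................................................................
174 ................................................................................
182 ................................................................................
190 ................................................................................
198 ................................................................................
206 .................................BBBBBBBBBBBBBB..........B.B....................
214 BB..............................BBBBBBBBBBBBBBBB........BBBBBBBB................
222 BBBBBBBBBBBBB
[... 1407 characters left out ...]
kkkkkkkkkkkkkkkkkkkk
358 kkkkkkkkkkkkkkkkkkkkkkkkkkkkkkkkkkkkkkkkkkkkkkkkkkkkkkkkkkkkkkkkkkkkkkkkkkkkkkkk
366 kkkkkkkkkkkkkkkkkkkkkkkkkkkkkkkkkkkkkkkkkkkkkkkkkkkkkkkkkkkkkkkkkkkkkkkkkkkkkkkk
374 kkkkkkkkkkkkkkkkkkkkkkkkkkkkkkkkkkkkkkkkkkkkkkkkkkkkkkkkkkkkkkkkkkkkkkkkkkkkkkkk
382 kkkkkkkkkkkkkkkkkkkkkkkkkkkkkkkkkkkkkBBBBkkkkkkkkkkkkkkkkkkkkkkkkkkkkkkkkkkkkkkk
390 kkkBBBBkkkkkkkkkkkkkkkkkkkkkkkkkkkkkkBBBBkkkkkkkkkkkkkkkkkkkkkkkkkkkkkk....kkkkk
398 BBBBkkkkkkkkkkkkkkkkkkkkkkkkkkkkkkkkkggggkkkkkkkkkkkkkkkkkkkkkkkkkkkkkkkkk.....k
406 kkkkkkkkkkkkkkkkkkkkkkkkkkkkkkkkkkkkkggggkkkkkkkkkkkkkkkkkkkkkkkkkkkkkkkkkkkkk..
414 kkkkkkkkkkkkkkkkkkkkkkkkkkkkkkkkkkkkkkkkkkkkkkkkkkkkkkkkkkkkkkkkkkkkkkkkkkkkkkkk
```

```bash
sed -i 's/DZ=-17/DZ=-45/' crank.py
python3 - <<'E'
from crank import *
th=np.radians(-1.5)
ctrl.move_gripper(1.0)
for a in (0,90,150,180,210,270):
    j=ctrl.solve_ik(G(np.radians(a)),R); print(a,None if j is None else np.round(j))
print(ctrl.servo_line(G(th),vel=60,until_force=8)); rep('down',ctrl.sense())
ctrl.move_gripper(0.0,40); rep('grip',ctrl.sense())
E
```

```text
0 [ -22.   36.   40.   91.  -25.   63. -143.]
90 [ -19.   46.   37.   83.  -30.   61. -143.]
150 [ -18.   48.   34.   93.  -32.   50. -138.]
180 [ -18.   46.   33.  100.  -33.   45. -136.]
210 [ -18.   42.   33.  105.  -33.   42. -133.]
270 [ -21.   35.   37.  108.  -28.   47. -135.]
False
down 24.76 [620.  -35.  152.8] open 0.999 gf 0.0 F [ 0.4  0.1 -0.3] [ -22.   36.   40.   91.  -25.   63. -142.]
grip 25.34 [619.8 -35.  153.2] open 0.273 gf 39.1 F [-0.9  0.2  3. ] [ -22.   36.   40.   91.  -25.   63. -142.]
```

Run:
```python
from crank import *
for a in range(15,361,15):
    ctrl.servo_line(G(np.radians(a-1.5)),vel=110); s=ctrl.sense(); F=np.linalg.norm(s['wrist_force'])
    if a%45==0 or F>40 or s['opening']<.2: rep(a,s)
    if F>60 or s['opening']<.2 or s['opening']>.35: break
```

```text
45 26.37 [675.2 -21.8 130.3] open 0.275 gf 39.5 F [-0.2 -0.6 -6.5] [ -20.   41.   38.   83.  -27.   65. -144.]
90 27.39 [698.3 -16.3  75.1] open 0.274 gf 39.8 F [-5.8 -2.1 -5.4] [ -19.   46.   36.   83.  -29.   61. -144.]
135 28.42 [677.9 -21.2  19.2] open 0.273 gf 40.2 F [-6.1 -1.4 -1. ] [ -19.   48.   34.   89.  -32.   53. -140.]
180 29.44 [624.2 -33.9  -6.8] open 0.272 gf 40.8 F [-1.7  0.1  4.1] [ -18.   46.   33.   99.  -33.   45. -136.]
225 30.47 [567.1 -47.4  15.1] open 0.273 gf 41.7 F [-5.7 -1.7 -0.8] [ -18.   41.   34.  107.  -32.   42. -133.]
270 31.49 [542.8 -53.2  72.1] open 0.274 gf 42.2 F [-8.6 -2.9  2.5] [ -21.   35.   37.  108.  -28.   47. -135.]
315 32.52 [566.4 -47.8 130.1] open 0.273 gf 42.9 F [-5.7 -0.7 10.3] [ -23.   33.   40.  101.  -25.   55. -139.]
360 33.54 [621.6 -34.6 153.3] open 0.275 gf 41.9 F [ 4.7  1.  -0.3] [ -22.   36.   40.   91.  -25.   62. -142.]
```

Run:
```python
from crank import *
ctrl.wait(0.2); ctrl.move_gripper(1.0); ctrl.wait(0.2); rep('open',ctrl.sense())
ctrl.servo_line(G(np.radians(-1.5),160),vel=120)
ctrl.move_ptp(rel(os_,ps,0,-50,350),down(ps+np.pi/2)); ctrl.wait(0.3); rep('up',ctrl.sense())
def hm(im):
    r=im[190:230,345:377]; hs=cv2.cvtColor(r,cv2.COLOR_BGR2HSV); m=(hs[...,1]>110)&(r[...,2]<150)&(hs[...,0]<14); return np.argwhere(m).mean(0)[::-1]
sd=ctrl.capture('side')[:,:,::-1].copy(); print('handle start/end px',hm(cv2.imread('pics/sd_f.png')),hm(sd))
w=ctrl.capture('wrist')[:,:,::-1].astype(int); b=cv2.imread('pics/a_f.png').astype(int); print('wrist diff',np.abs(w-b)[0:270,230:400].mean(), (np.abs(w-b).max(2)[0:270,230:400]>50).mean())
# how far the chute moved since placed: image shift
g=lambda x:cv2.cvtColor(x.astype(np.uint8),cv2.COLOR_BGR2GRAY)[20:270,240:390].astype(np.float32)
print(cv2.phaseCorrelate(g(b),g(w)))
sc=ctrl.capture('scene')[:,:,::-1].copy(); s0=cv2.imread('pics/scene0.png')
d=(cv2.absdiff(sc,s0).max(2)>60).astype(np.uint8); n,l,st,c=cv2.connectedComponentsWithStats(d); print([(st[i].tolist()) for i in range(1,n) if st[i,4]>40])
```

```text
open 34.57 [620.  -34.9 152.9] open 0.996 gf 0.0 F [ 0.   0.1 -0.3] [ -22.   36.   40.   91.  -25.   63. -142.]
up 38.17 [589.8 101.9 349.8] open 1.0 gf 0.0 F [0.4 0.  0.5] [ 24.  33. -70.  73.  31.  94. -27.]
handle start/end px [17.32150313 23.14822547] [17.8343949  22.85350318]
wrist diff 9.65850399419027 0.01784313725490196
((-0.3962455661522739, -0.23339056329298558), 0.9873368664550781)
[[214, 0, 43, 52, 1086], [331, 0, 80, 195, 7859], [383, 0, 17, 9, 95], [402, 0, 32, 18, 268], [428, 22, 14, 17, 120], [376, 57, 24, 15, 210], [447, 90, 19, 43, 247], [202, 141, 17, 14, 110], [129, 145, 62, 39, 474], [114, 159, 235, 97, 8743], [123, 176, 21, 14, 110], [121, 185, 13, 11, 60], [196, 204, 11, 7, 47], [380, 206, 16, 10, 43], [319, 212, 45, 34, 403], [277, 242, 32, 13, 49], [232, 245, 66, 63, 680], [319, 247, 20, 38, 203], [342, 251, 67, 33, 319], [343, 263, 56, 23, 266], [334, 274, 61, 28, 487], [403, 276, 17, 41, 216], [207, 280, 12, 13, 64], [387, 305, 11, 7, 50], [144, 313, 110, 167, 6051], [331, 361, 25, 12, 145], [241, 372, 27, 25, 291], [202, 419, 18, 11, 79], [177, 442, 21, 23, 170]]
```

```bash
python3 -c "
from cell import ctrl
print(ctrl.job_done())"
```

```text
the job is handed in; nothing more can be done
None
```

I handed the job in at about 38 s: the pictures show the chute on both pins and let go, the crank made one full clockwise turn back to its start, and nothing struck a bystander as far as I could tell; I got no verdict back. The fingertips turned out to sit about 30 mm behind the stated TCP, so the chute was carried by its high wall only and the handle needed a second grip.

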